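# Find the loose anchor bolt of the saw rail and hold its keeper cap open

### The arm

A 6-joint arm with a two-finger parallel gripper is mounted at the origin on the work surface. World frame = base frame: x ahead of the robot, y to its left, z up, the work surface at z = 0. Lengths are in m, angles in rad, forces in N, time in s.
With the tool pointing down it reaches from about 0.325 to 0.775 m from the base axis. Payload 5.5 kg.
Tool frame: the origin (TCP) lies between the finger pads; the fingertips stand 8 mm ahead of it and the grasp point (between the pads) lies 11 mm behind it (tcp_to_tips is the distance from the TCP to the fingertips, in m); z points along the fingers, y is the line along which they close (so a half turn about z gives the same grasp; the last joint's range is limited). The gripper opens to 88 mm and grips with 3 to 60 N. Pads are 20 mm wide; open, the fingers measure 115 mm over their backs; the gripper's body (75 mm by 178 mm) begins 61 mm behind the grasp point.
Start: joints at [-1.248, 0.091, 1.231, -0, 1.82, -0.057], TCP at [0.222, -0.557, 0.231] pointing down, gripper open.
Joint ranges: [-2.87, 2.87], [-0.86, 2.18], [0.17, 2.46], [-1.51, 4.65], [0.06, 2.69], [-2.65, 2.65]. Speed limits (rad/s): [2.57, 2.57, 3.01, 3.14, 3.14, 3.14].

### API

Orientations are given as a unit quaternion [w, x, y, z].
In Python, from bench import * gives the robot as it stands. Calls block until the motion is done:
- move_to(position, orientation): joint-space move of the TCP to a pose.
- move_l(position, speed=0.15, orientation=None): straight line of the TCP; orientation=None keeps the orientation; speed is the mean speed in m/s.
- movej(angles): joint-space move.
- gripper_open() and close(): open the fingers fully, or close them until they stop; the grip force is fixed at half the most.
- hold(seconds).
- inverse_kinematics(position, orientation): joint angles nearest the present ones, or None.
- state(): the state.
- get_image(name): name is "scene" or "top" or "wrist"; returns a dict with "frame" (400x640x3 uint8, blue, green, red), "depth" (400x640 float32, m along the optical axis (not along the pixel's ray), 0 where there is no reading), "camera_matrix" (3x3 intrinsics, pixels), "view" (4x4, takes a point from world to camera coordinates). Camera axes: x right, y up, looking along -z (the intrinsics and any distortion apply to the point x, -y, -z); pixel columns grow to the right and rows downward; lengths in m; the calibration is good to about 2 mm. A picture is of the moment at which its call begins.
A pose or a line that the arm cannot do raises IKError and nothing moves.
- job_done(): hands the job in; it is judged then, once.
The state is a dict: "time": time; "joint_pos": joint angles; "dq": joint speeds; "joint_torque": joint torques, N m; "ee_pos": TCP position; "ee_rot": TCP orientation; "ft_force": force on the tool from outside, world axes, zero at the start; "moment": the same for the moment, N m; "finger_gap": finger opening in m; "finger_force": force on a finger pad.
Only numpy, scipy, OpenCV 4.12 (cv2) and the standard library are available. Lean on these libraries where they do the work, as an engineer would, in place of code of your own. Each camera call takes 0.05 s, during which the arm holds its last target. There are 200 camera calls.

### The job

One of the three anchor bolts that hold the saw's guide rail down has come loose: tap the bolts from above, one after another, until one gives and sinks. Then lift the hinged yellow keeper cap of that loose bolt at least 50 degrees and finish while still holding it open in the fingers, so that a mate can get a spanner on the nut. Keep the caps of the tight bolts shut, do not lift any cap before its bolt has sunk, and leave the tools and the stone offcut on the bench where they lie.

Things in the scene. Friction and masses are not known exactly. Their poses are not given: they have to be found in the camera images.
- rail: Saw guide rail, fixed on the bench: concrete plinth 1040 mm long (y), from 45 mm before to 120 mm behind the bolt row, grey foot plate, top at 42 mm; steel rail 88 mm behind the bolts, top at 106 mm. A grinder 230 mm high is parked on it, 100 mm or more left of the left bolt. Origin: bench surface under the middle bolt; x points from the bolts to the rail (away from the robot), y left, z up.
- bolttop_left (a point): Centre of the flat top of the left (+y of the rail) anchor bolt: an upright steel stud, 20 mm thick, top 95 mm above the bench, 20 mm clear of its hexagon nut (35 mm over corners, on a rubber buffer). The 3 bolts stand in a row 130 mm apart and look alike. Pushed down, a tight one does not give (1 mm at most); the loose one (any of the 3) slides down 7 mm at about 4 to 6 N and stays down.
- bolttop_mid (a point): Centre of the flat top of the middle anchor bolt: an upright steel stud, 20 mm thick, top 95 mm above the bench, 20 mm clear of its hexagon nut (35 mm over corners, on a rubber buffer). The 3 bolts stand in a row 130 mm apart and look alike. Pushed down, a tight one does not give (1 mm at most); the loose one (any of the 3) slides down 7 mm at about 4 to 6 N and stays down.
- bolttop_right (a point): Centre of the flat top of the right (-y of the rail) anchor bolt: an upright steel stud, 20 mm thick, top 95 mm above the bench, 20 mm clear of its hexagon nut (35 mm over corners, on a rubber buffer). The 3 bolts stand in a row 130 mm apart and look alike. Pushed down, a tight one does not give (1 mm at most); the loose one (any of the 3) slides down 7 mm at about 4 to 6 N and stays down.
- bolt_left (a joint): How far the left (+y of the rail) bolt has sunk, in m: 0 as it stands at the start, 0.007 fully sunk (only the loose bolt can).
- bolt_mid (a joint): How far the middle bolt has sunk, in m: 0 as it stands at the start, 0.007 fully sunk (only the loose bolt can).
- bolt_right (a joint): How far the right (-y of the rail) bolt has sunk, in m: 0 as it stands at the start, 0.007 fully sunk (only the loose bolt can).
- keeper_left: Hinged yellow keeper cap of the left (+y of the rail) bolt: a 5 mm plate 64 mm wide, lying around the nut 64 mm above the bench when shut, with a 40 x 44 mm window, with a 26 mm wide tongue reaching 52 mm out of it over the plinth's front (robot side) edge. Origin: on its hinge line; shut, its axes are the rail's and it reaches to its own -x.
- tongue_left (a point): Centre of the rolled end of the left (+y of the rail) cap's tongue: a roll 14 mm thick and 26 mm long along the hinge (y), 117 mm from the hinge line, 65 mm above the bench when shut, 32 mm out from the plinth, free all round. Pinched from above across its 26 mm (fingers closing along the rail's y) it can turn between the fingers.
- hinge_left (a point): Middle of the hinge of the left (+y of the rail) cap, 40 mm behind the bolt's axis, 64 mm above the bench; the hinge line runs along the rail's y.
- cap_left (a joint): Opening angle of the left (+y of the rail) cap in rad: 0 shut (lying flat), growing as the tongue is lifted up and back over the bolt, stop at 1.25. A light spring and its weight (110 to 200 g) shut it when let go (about 1 to 2 N at the tongue).
- keeper_mid: Hinged yellow keeper cap of the middle bolt: a 5 mm plate 64 mm wide, lying around the nut 64 mm above the bench when shut, with a 40 x 44 mm window, with a 26 mm wide tongue reaching 52 mm out of it over the plinth's front (robot side) edge. Origin: on its hinge line; shut, its axes are the rail's and it reaches to its own -x.
- tongue_mid (a point): Centre of the rolled end of the middle cap's tongue: a roll 14 mm thick and 26 mm long along the hinge (y), 117 mm from the hinge line, 65 mm above the bench when shut, 32 mm out from the plinth, free all round. Pinched from above across its 26 mm (fingers closing along the rail's y) it can turn between the fingers.
- hinge_mid (a point): Middle of the hinge of the middle cap, 40 mm behind the bolt's axis, 64 mm above the bench; the hinge line runs along the rail's y.
- cap_mid (a joint): Opening angle of the middle cap in rad: 0 shut (lying flat), growing as the tongue is lifted up and back over the bolt, stop at 1.25. A light spring and its weight (110 to 200 g) shut it when let go (about 1 to 2 N at the tongue).
- keeper_right: Hinged yellow keeper cap of the right (-y of the rail) bolt: a 5 mm plate 64 mm wide, lying around the nut 64 mm above the bench when shut, with a 40 x 44 mm window, with a 26 mm wide tongue reaching 52 mm out of it over the plinth's front (robot side) edge. Origin: on its hinge line; shut, its axes are the rail's and it reaches to its own -x.
- tongue_right (a point): Centre of the rolled end of the right (-y of the rail) cap's tongue: a roll 14 mm thick and 26 mm long along the hinge (y), 117 mm from the hinge line, 65 mm above the bench when shut, 32 mm out from the plinth, free all round. Pinched from above across its 26 mm (fingers closing along the rail's y) it can turn between the fingers.
- hinge_right (a point): Middle of the hinge of the right (-y of the rail) cap, 40 mm behind the bolt's axis, 64 mm above the bench; the hinge line runs along the rail's y.
- cap_right (a joint): Opening angle of the right (-y of the rail) cap in rad: 0 shut (lying flat), growing as the tongue is lifted up and back over the bolt, stop at 1.25. A light spring and its weight (110 to 200 g) shut it when let go (about 1 to 2 N at the tongue).
- spanner: Steel combination spanner, 300 mm long, 12 mm thick, lying loose on the bench in front of the rail; origin under its middle. To be left alone.
- hammer: Hammer with a wooden handle, 220 mm long, 26 mm high, lying loose on the bench in front of the rail; origin under its middle. To be left alone.
- offcut: Black granite offcut, 45 x 75 x 30 mm, lying loose on the bench in front of the rail; origin under its centre. To be left alone.

How it is judged:
On the way, in this order (a step that is already met when the one before it is completed fails the run):
1. the loose bolt has been tapped and has sunk (value of joint any of bolt_left, bolt_mid, bolt_right above 0.004 m), for 0.1 s.
2. the cap of the loose bolt is held lifted open by the fingers (((value of joint bolt_left above 0.004 m and value of joint cap_left above 0.8 rad and velocity of joint cap_left between -0.15 and 0.15 rad/s and contact force between the fingers and keeper_left above 0.4 N) or (value of joint bolt_mid above 0.004 m and value of joint cap_mid above 0.8 rad and velocity of joint cap_mid between -0.15 and 0.15 rad/s and contact force between the fingers and keeper_mid above 0.4 N) or (value of joint bolt_right above 0.004 m and value of joint cap_right above 0.8 rad and velocity of joint cap_right between -0.15 and 0.15 rad/s and contact force between the fingers and keeper_right above 0.4 N))), for 0.2 s.
At the end, for the whole second after the job is handed in: The loose bolt is down by more than 4 mm, its own keeper cap stands still (slower than 0.15 rad/s) at more than 0.8 rad (46 degrees), held there by the fingers (contact force over 0.4 N); the other two caps are shut (below 0.15 rad) and spanner, hammer and offcut are within 30 mm of where they lay (((value of joint bolt_left above 0.004 m and value of joint cap_left above 0.8 rad and velocity of joint cap_left between -0.15 and 0.15 rad/s and contact force between the fingers and keeper_left above 0.4 N) or (value of joint bolt_mid above 0.004 m and value of joint cap_mid above 0.8 rad and velocity of joint cap_mid between -0.15 and 0.15 rad/s and contact force between the fingers and keeper_mid above 0.4 N) or (value of joint bolt_right above 0.004 m and value of joint cap_right above 0.8 rad and velocity of joint cap_right between -0.15 and 0.15 rad/s and contact force between the fingers and keeper_right above 0.4 N)) and (value of joint bolt_left above 0.004 m or value of joint cap_left below 0.15 rad) and (value of joint bolt_mid above 0.004 m or value of joint cap_mid below 0.15 rad) and (value of joint bolt_right above 0.004 m or value of joint cap_right below 0.15 rad) and distance of each of spanner, hammer, offcut from where it was at the start of the episode below 0.03 m); the arm keeps its last pose, push and grip.
It fails at once if a cap is lifted (over 0.3 rad) whose bolt has not been tapped down: a tight bolt's cap, or the loose one's too early ((value of joint cap_left above 0.3 rad and value of joint bolt_left below 0.003 m) or (value of joint cap_mid above 0.3 rad and value of joint bolt_mid below 0.003 m) or (value of joint cap_right above 0.3 rad and value of joint bolt_right below 0.003 m)).
It fails at once if the spanner, hammer or offcut is shifted by more than 30 mm (distance of any of spanner, hammer, offcut from where it was at the start of the episode above 0.03 m).
It also fails if it takes over 51 s, if anything falls off the work surface, if the arm or the gripper's body presses on something with over 40 N, if the wrist force passes 120 N, or if a joint passes its speed limit or range.

## Working session

There is one attempt and no reset: what is moved stays moved. The work goes in short steps, each a Python script; the robot and the scene stay as the last script left them, time stands still between calls to the robot, and variables do not carry over. Pictures are saved under pics/ and viewed, at most 10 in all, crops included, and the job is handed in when it is done.

```bash
ls; mkdir -p pics
cat > h.py <<'E'
from bench import *
import numpy as np, cv2
def world(im,u,v,d=None):
    K=im["camera_matrix"]; d=im["depth"][int(v),int(u)] if d is None else d
    p=np.array([(u-K[0,2])/K[0,0]*d,-(v-K[1,2])/K[1,1]*d,-d,1])
    return (np.linalg.inv(im["view"])@p)[:3]
E
python3 - <<'E'
from h import *
import pickle
for n in("scene","top"):
    im=get_image(n); cv2.imwrite(f"pics/{n}0.png",im["frame"]); pickle.dump(im,open(n+"0.pkl","wb"))
    print(n,np.linalg.inv(im["view"])[:3,3].round(3),(im["depth"]>0).mean())
print(state())
E
```

```text
pics
scene [1.232 0.584 0.917] 0.9885234375
top [ 0.341 -0.03   1.023] 0.99608984375
{'time': 0.1, 'joint_pos': array([-1.24768927e+00,  9.18045051e-02,  1.23175275e+00, -2.90549343e-05,
        1.81979100e+00, -5.66986802e-02]), 'dq': array([ 0.00024481, -0.00282626, -0.00390399,  0.00028563,  0.00187807,
        0.00064915]), 'joint_torque': array([ 3.24807130e-03, -4.47855663e+01, -4.07571459e+01,  7.01756193e-02,
        2.84543593e-02, -1.01115581e-04]), 'ee_pos': array([ 0.222356  , -0.55701246,  0.22961458]), 'ee_rot': array([-8.68156331e-04,  9.82022870e-01,  1.88759934e-01, -1.30539361e-04]), 'ft_force': array([ 0.16699483, -0.04020837,  0.07577872]), 'moment': array([ 0.00276069,  0.0193164 , -0.02826802]), 'finger_force': 0.0, 'finger_gap': 0.08784193905062301}
```

View pics/top0.png

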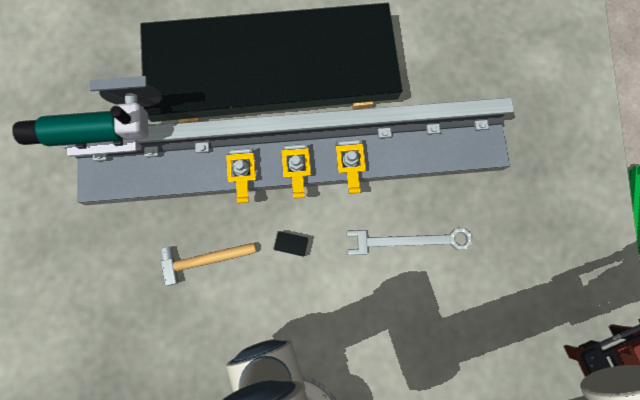

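View pics/scene0.png

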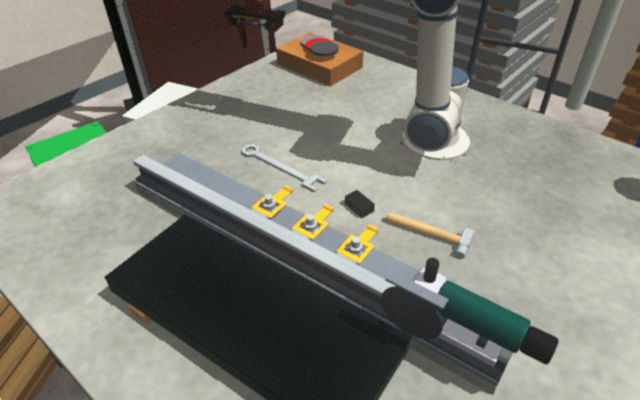

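The top view shows three yellow caps with bolts near (240,167), (295,161) and (351,157), and tongue ends near (242,198), (298,192) and (354,188). The hammer, offcut and spanner lie in front of the rail and the grinder is on the left. Next I'll enlarge both views and use depth.

Run:
```python
import pickle; from h import *
for n,b in (("top",(215,140,375,210)),("scene",(240,175,390,265))):
    im=pickle.load(open(n+"0.pkl","rb")); x0,y0,x1,y1=b
    cv2.imwrite(f"pics/{n}c.png",cv2.resize(im["frame"][y0:y1,x0:x1],None,fx=5,fy=5,interpolation=cv2.INTER_CUBIC))
    D=im["depth"];v,u=np.mgrid[y0:y1,x0:x1];K=im["camera_matrix"];d=D[y0:y1,x0:x1]
    P=np.stack([(u-K[0,2])/K[0,0]*d,-(v-K[1,2])/K[1,1]*d,-d,np.ones_like(d)],-1)@np.linalg.inv(im["view"]).T
    f=im["frame"][y0:y1,x0:x1].astype(int)
    yel=(f[...,2]-f[...,0]>90)&(f[...,1]>90); bolt=(~yel)&(P[...,2]>.088)&(P[...,2]<.102)
    for nm,m in(("yel",yel),("bolt",bolt)):
        k,L,S,C=cv2.connectedComponentsWithStats(m.astype(np.uint8))
        for i in range(1,k):
            if S[i,4]>5 : q=P[L==i]; print(n,nm,S[i,4],(C[i]+[x0,y0]).round(1),q.mean(0)[:3].round(4),np.median(q[:,2]).round(4), q[q[:,0]<q[:,0].min()+.014].mean(0)[:3].round(4))
```

```text
top yel 716 [351.3 166.4] [ 0.5925 -0.133   0.0679] 0.0657 [ 0.3412 -0.0296  1.0229]
top yel 702 [296.6 170.9] [ 0.5801 -0.0045  0.0673] 0.0658 [ 0.3412 -0.0296  1.0229]
top yel 727 [241.1 175.5] [0.5671 0.1242 0.07  ] 0.0657 [ 0.3412 -0.0296  1.0229]
top bolt 59 [351.4 155. ] [ 0.6123 -0.1307  0.0941] 0.0944 [ 0.6104 -0.1307  0.0941]
top bolt 61 [295.1 159.7] [ 0.5996 -0.0015  0.094 ] 0.094 [ 0.5974 -0.0013  0.0942]
top bolt 63 [238.4 164.3] [0.5873 0.1274 0.094 ] 0.0941 [0.5851 0.1274 0.0942]
scene yel 408 [274.1 201.6] [ 0.5977 -0.1237  0.0715] 0.0676 [ 0.4882 -0.2079 -0.0009]
scene yel 469 [314.9 221.7] [0.5836 0.0022 0.0687] 0.0674 [ 0.486  -0.0662  0.0005]
scene yel 6 [388.5 215. ] [0.4069 0.102  0.0239] 0.0236 [0.4069 0.102  0.0239]
scene yel 529 [359.7 243.7] [0.5712 0.1305 0.0687] 0.0674 [0.4757 0.0847 0.0028]
scene bolt 50 [268.3 197.1] [ 0.6134 -0.127   0.0949] 0.0956 [ 0.6091 -0.1278  0.0954]
scene bolt 54 [309.8 217.4] [0.6008 0.0011 0.0947] 0.0948 [0.5974 0.001  0.0954]
scene bolt 215 [283.2 242.6] [0.7038 0.01   0.0976] 0.0978 [0.6989 0.0614 0.0976]
scene bolt 60 [355.5 240. ] [0.5891 0.1302 0.0946] 0.0951 [0.5859 0.1299 0.095 ]
```

View pics/topc.png

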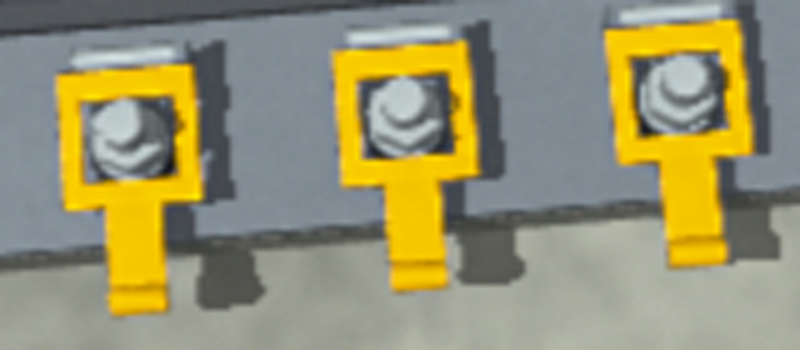

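View pics/scenec.png

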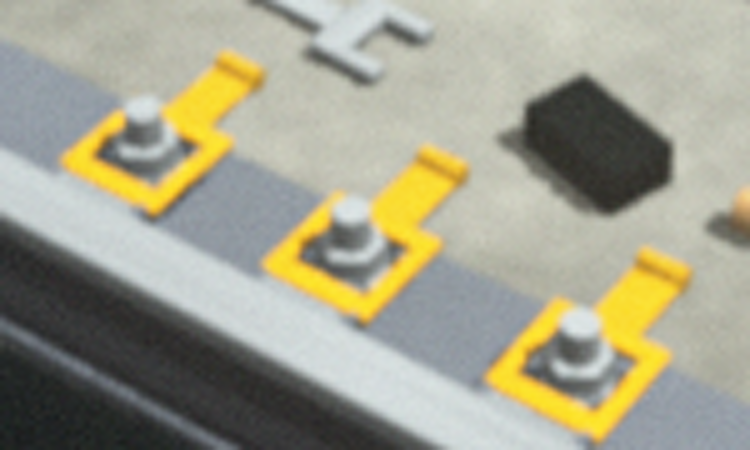

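Each bolt top agrees between the two views to about 3 mm, and the heights of about 95 mm and the 130 mm spacing match the text. The crops show the tongue rolls near (139,301), (419,275) and (697,252). I'll tap from right to left.

```bash
cat >> h.py <<'E'
yaw=np.arctan2(.0245,.2580); rx=np.array([np.cos(yaw),np.sin(yaw),0]); ry=np.array([-np.sin(yaw),np.cos(yaw),0])
Q=np.array([0,np.cos(yaw/2),np.sin(yaw/2),0])
mid=np.array([.6002,-.0002,0]); bolts={"right":mid-.13*ry,"mid":mid,"left":mid+.13*ry}
Z=lambda p,z:np.array([p[0],p[1],z])
E
python3 - <<'E'
import pickle; from h import *
im=pickle.load(open("top0.pkl","rb")); K=im["camera_matrix"]; c=np.linalg.inv(im["view"])[:3,3]
for n,(u,v) in {"left":(139,301),"mid":(419,275),"right":(697,252)}.items():
    r=world(im,215+u/5,140+v/5,1.)-c; p=c+r*(.070-c[2])/r[2]
    print(n,p.round(4),"expected",(bolts[n]-.077*rx).round(4))
close()
for n in("right","mid","left"):
    (move_to(Z(bolts[n],.125),Q) if n=="right" else move_l(Z(bolts[n],.125),.12))
    move_l(Z(bolts[n],.107),.06)
    f0=state()["ft_force"][2]; zc=None; z=.107
    while z>.0935:
        z-=.001; move_l(Z(bolts[n],z),.02); s=state(); f=s["ft_force"][2]-f0
        if zc is None and f>1.5: zc=s["ee_pos"][2]
        if f>12: break
    ze=s["ee_pos"][2]; print(n,"contact",zc,"end",ze,"f",f,"cmd",z,"t",s["time"])
    move_l(Z(bolts[n],.125),.08)
    if zc and zc-ze>.004: print("LOOSE",n); break
E
```

```text
left [0.5087 0.1182 0.07  ] expected [0.5113 0.1219 0.    ]
mid [ 0.522  -0.0104  0.07  ] expected [ 0.5235 -0.0075  0.    ]
right [ 0.5341 -0.1394  0.07  ] expected [ 0.5358 -0.1369  0.    ]
right contact 0.10330755988812769 end 0.10321496114401287 f 14.502208248117945 cmd 0.09899999999999999 t 6.0
mid contact 0.10336530404513007 end 0.10323122619548111 f 12.952399625346562 cmd 0.09999999999999999 t 9.9083
left contact 0.10247086017097468 end 0.09625308415011839 f 12.37919770257961 cmd 0.09399999999999999 t 15.3083
LOOSE left
```

The left bolt sank about 7 mm and the other two held. I'll open the fingers above its tongue and check from close by.

Run:
```python
from h import *
import pickle
p=np.array([.5100,.1202,0]); move_l(Z(p,.16),.12,Q); gripper_open()
for n in("wrist","top"):
    im=get_image(n); cv2.imwrite(f"pics/{n}1.png",im["frame"]); pickle.dump(im,open(n+"1.pkl","wb"))
s=state();print(s["time"],s["ee_pos"],s["ee_rot"],s["finger_gap"])
```

```text
18.1917 [0.51000303 0.12021734 0.15999018] [3.64908814e-06 9.98878774e-01 4.73412684e-02 2.65458964e-06] 0.08800920199477816
```

View pics/wrist1.png

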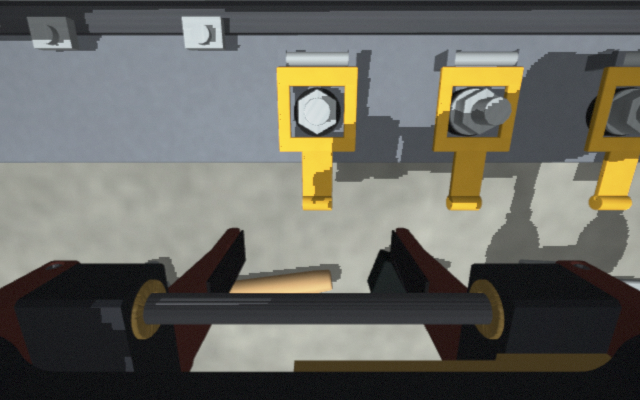

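The wrist view shows the left tongue's roll at (317,203), between the fingers whose tips are at x≈240 and 398. The sunken bolt is at (318,112).

Run:
```python
from h import *
import pickle
im=pickle.load(open("wrist1.pkl","rb"))
c=np.linalg.inv(im["view"])[:3,3]
for u,v in((317,203),(303,203),(331,203),(317,198),(317,208),(318,112),(317,160)):
    w=world(im,u,v); r=w-c; print((u,v),w.round(4),"at z=.065:",(c+r*(.065-c[2])/r[2])[:2].round(4))
# yellow cap outline axis at plate
print("expected",bolts["left"]-.077*rx)
```

```text
(317, 203) [0.5123 0.1201 0.0711] at z=.065: [0.5106 0.12  ]
(303, 203) [0.5108 0.1322 0.0696] at z=.065: [0.5094 0.1324]
(331, 203) [0.5137 0.1081 0.072 ] at z=.065: [0.5117 0.1076]
(317, 198) [0.5161 0.1205 0.0685] at z=.065: [0.5151 0.1204]
(317, 208) [0.5076 0.1197 0.0702] at z=.065: [0.5059 0.1195]
(318, 112) [0.5873 0.1265 0.0895] at z=.065: [0.5877 0.1265]
(317, 160) [0.5486 0.1236 0.0648] at z=.065: [0.5486 0.1236]
expected [0.51125517 0.12193852 0.        ]
```

```bash
python3 - <<'E'
from h import *
t=np.array([.5112,.1203,0]); 
move_l(Z(t,.10),.12); move_l(Z(t,.055),.08)
print(state()["ft_force"].round(2)); close()
s=state(); print("gap",s["finger_gap"],"ff",s["finger_force"],s["ft_force"].round(2),s["time"])
if .02<s["finger_gap"]<.032:
    h=t+.117*rx
    for a in np.arange(.1,1.06,.1):
        p=h-.117*np.cos(a)*rx; move_l(Z(p,.055+.117*np.sin(a)),.06)
        s=state(); print(round(a,2),s["ft_force"].round(1),round(s["finger_gap"],4),round(s["time"],1))
        if np.linalg.norm(s["ft_force"])>25: break
hold(.3)
for n in("scene","wrist"): cv2.imwrite(f"pics/{n}2.png",get_image(n)["frame"])
E
python3 -c "
import cv2,numpy as np
a=cv2.imread('pics/scene2.png');b=cv2.imread('pics/wrist2.png')
a=cv2.resize(a[130:280,220:460],(640,400),interpolation=2)
cv2.imwrite('pics/c2.png',cv2.resize(np.vstack([a,b]),(480,600)))"
```

```text
[ 0.34 -0.04 -0.24]
gap 0.025784954105586264 ff 29.999777600169182 [-0.55  2.91  0.19] 20.525
0.1 [ 0.2  2.2 -3.4] 0.0259 20.9
0.2 [ 0.3  4.3 -2.4] 0.0258 21.2
0.3 [ 0.4  5.1 -1.8] 0.0254 21.6
0.4 [-0.   5.4 -3.1] 0.0259 21.9
0.5 [-0.5  5.7 -3.1] 0.0258 22.2
0.6 [ 0.2  5.7 -2.7] 0.0256 22.6
0.7 [-0.5  6.  -2.6] 0.0255 22.9
0.8 [ 0.1  4.9 -3.7] 0.0254 23.3
0.9 [-0.9  6.6 -3.4] 0.026 23.6
1.0 [-1.3  5.5 -3.7] 0.0258 23.9
```

View pics/c2.png

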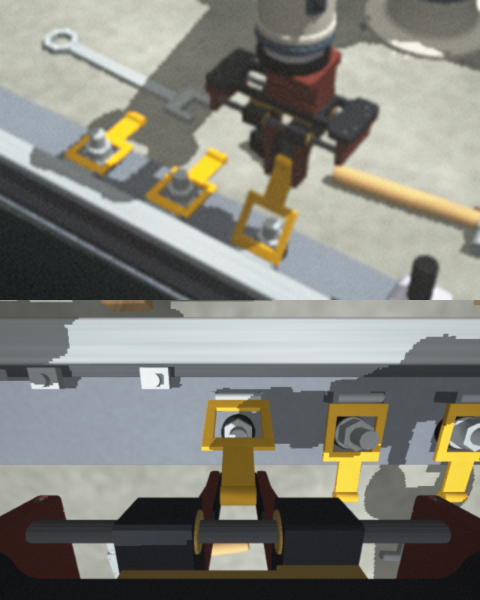

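The pictures show the left tongue still pinched and its cap lifted, with the other two caps shut. I'll measure the angle from depth.

Run:
```python
from h import *
for n in("wrist","scene"):
    im=get_image(n); d=im["depth"]; K=im["camera_matrix"]; v,u=np.mgrid[:400,:640]
    P=(np.stack([(u-K[0,2])/K[0,0]*d,-(v-K[1,2])/K[1,1]*d,-d,np.ones_like(d)],-1)@np.linalg.inv(im["view"]).T)[...,:3]
    f=im["frame"].astype(int); q=P-bolts["left"]; y=q@ry; x=q@rx
    m=(f[...,2]-f[...,0]>90)&(f[...,1]>80)&(abs(y)<.032)&(x>-.05)&(x<.035)&(P[...,2]>.066)&(P[...,2]<.18)
    print(n,m.sum(),"slope deg",np.degrees(np.arctan(-np.polyfit(P[m][:,2],x[m],1)[0]**-1)),P[m][:,2].max())
s=state();print(s["time"],s["finger_gap"],s["finger_force"],s["ee_pos"])
```

```text
wrist 2522 slope deg 57.425614285092315 0.1692138155459221
scene 234 slope deg 57.37979418383789 0.17218938670244854
24.4417 0.025714565643143995 29.99990075826645 [0.56402542 0.12560293 0.15207122]
```

The cap stands at about 57° in both views and the grip is holding, so I'm handing it in.

```bash
python3 -c "
from bench import *
hold(0.3); print(job_done())"
```

```text
the job is handed in; nothing more can be done
None
```

The left bolt was the loose one: it sank about 7 mm when tapped, and its cap was held open in the fingers at about 57° when I handed the job in at about 25 s; the other two caps looked shut, and I never touched the tools or the offcut.

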